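# Mute the cage alarm, work the sagging bolt free and hold the gate ajar

### The job

Take the stylus out of its stand, press the recessed red mute button of the door alarm fully down with the stylus tip, and stand the stylus back in its stand. Then take the red knob of the sample cage's bolt, lift the sagging bolt so that its nose clears the bent keeper lip while you draw it back out of the keeper without forcing it, and pull the self-closing gate about a hand's width (some 10 cm at its free edge) ajar. Finish holding: keep the knob in the gripper with the gate still ajar, and leave the other things on the bench where they are.

Things in the scene. Friction and masses are not known exactly. Their poses are not given: they have to be found in the camera images.
- stylus: Stylus standing tip down in its stand: tip 6 mm thick for 20 mm, steel shaft 8 mm thick up to 60 mm, black collar 28 mm across from 60 to 65 mm, yellow round handle 14 mm thick from 65 to 115 mm. Mass about 45 g. Origin at the tip's end, z along the stylus towards the handle. Grip the handle from above, with the fingertips just over the collar (about 91 mm above the tip).
- stand: Fixed wooden block 70 x 70 x 70 mm with a round 17 mm hole, 65 mm deep, in the middle of its top; origin at the centre of its underside, z up. The stylus collar rests on its top, so the tip hangs 60 mm below the top, 10 mm above the bench. The stand and the alarm may be on either side of the robot.
- alarm: Fixed white door alarm box, 110 x 90 mm and 50 mm high; origin at the centre of its underside. In its top, 20 mm from the centre towards its own -x, a round recess 17 mm wide holds the red mute button.
- mute_top (a point): Centre of the top of the red mute button (13 mm across), 6 mm below the top of the alarm box; moves down with the button.
- mute (a joint): Mute button travel in m: 0 up, 0.004 fully down. Spring: about 1.3 N to start, 4.1 N fully down. It springs back up.
- cage: Fixed grey sample cage, 190 x 320 mm, roof at 150 mm; origin at the centre of its underside. Its front looks along its own -x (towards the robot), its yaw varies. Along its own y: gate hinge at +150 mm, gate's free edge at -95 mm, keeper post from -100 to -160 mm. A loose blue box sits on its roof.
- gate_hinge (a point): Point on the gate's vertical hinge line, 210 mm above the bench; in the cage's frame at x -100, y +150 mm.
- gate_edge (a point): Top of the gate's free edge, 245 mm from the hinge line, 150 mm above the bench.
- gate (a joint): Blue gate, 16 mm thick and 150 mm high, angle in rad: 0 shut, growing as it opens towards the cage's -x (clockwise seen from above), stop at 1.3. A hinge spring closes it: 0.18 N m shut, 0.48 N m at 0.5 rad. 0.42 rad is about 100 mm at the free edge.
- bolt_knob (a point): Grip point on the axis of the bolt's straight upright red knob, 16 mm across; 18 mm below the knob's top, 38 mm above the rod's axis, 214 mm above the bench when the bolt sags. With the bolt home it is 200 mm from the hinge line, straight over the gate. Best gripped across the gate (fingers closing along the cage's x), where the space is free.
- bolt (a joint): Slide of the brass bolt (12 mm thick, about 160 g) along the gate, m: 0 home in the keeper, growing as it is drawn towards the hinge (cage's +y), stop at 0.05. About 1 N of friction. Out of the keeper from 0.027 on. Two dark straps on the gate carry the rod, 32 mm beyond and 95 mm short of the home knob, their tops 207 mm above the bench.
- bolt_lift (a joint): Upward play of the bolt in its worn barrel, m: 0 sagging on its rest, stop at 0.016. It falls back by its own weight.
- bolt_nose (a point): Lower end of the nose, which hangs 18 mm below the rod's axis at the bolt's keeper end (8 mm thick along the bolt), 84 mm from the knob's axis.
- keeper_lip (a point): Middle of the top edge of the keeper's bent-up lip on the post, 168 mm above the bench, 6 mm thick along the bolt. While the bolt is home its nose hangs behind this lip, 10 mm below its edge, 4 to 7 mm away; drawn 21 mm, the nose is past the lip. A 46 mm high cheek in front of the rod keeps the gate shut until the bolt is out.
- jar: Bystander: amber glass jar, 64 mm across, 100 mm high, standing; origin under its centre.
- tin: Bystander: tin, 72 mm across, 110 mm high, standing; origin under its centre.
- carton: Bystander: small cardboard carton 90 x 60 x 35 mm; origin under its centre.
- scoop: Bystander: green-handled spoon-shaped scoop lying on the bench; origin at its underside.
- weight: Bystander: brass balance weight, 28 mm across, 41 mm high; origin under its centre.
- samplebox: Bystander: blue box 50 x 80 x 30 mm on the cage roof; origin under its centre.

How it is judged:
By the outcome, as a careful person would: the job done as asked, in the order asked, and still so for the second after the job is handed in, while the arm keeps its last pose, push and grip.
It also fails if it takes over 62 s, if anything falls off the work surface, if the arm or the gripper's body presses on something with over 40 N, if the wrist force passes 120 N, or if a joint passes its speed limit or range.

### The arm

A 6-joint arm with a two-finger parallel gripper is mounted at the origin on the work surface. World frame = base frame: x ahead of the robot, y to its left, z up, the work surface at z = 0. Lengths are in m, angles in rad, forces in N, time in s.
With the tool pointing down it reaches from about 0.35 to 0.725 m from the base axis. Payload 4.3 kg.
Tool frame: the origin (TCP) lies at the centre of the arm's flange, where the gripper is bolted on; the fingertips stand 173 mm ahead of it and the grasp point (between the pads) lies 155 mm ahead of it; z points along the fingers, y is the line along which they close (so a half turn about z gives the same grasp; the last joint's range is limited). The gripper opens to 85 mm and grips with 20 to 120 N. Pads are 22 mm wide; open, the fingers measure 114 mm over their backs; the gripper's body (76 mm by 85 mm) begins 54 mm behind the grasp point. The pads swing forward as they close: fully open they stand 13 mm farther back than shut.
Start: joints at [1.03, 0.377, 0.081, 1.274, 0, 1.46], TCP at [0.24, 0.522, 0.405] pointing down, gripper open.
Joint ranges: [-2.72, 2.72], [-0.84, 1.66], [-1.02, 1.22], [-1.77, 2.12], [-1.37, 1.28], [-3.14, 3.14]. Speed limits (rad/s): [2.57, 2.57, 3.14, 3.14, 3.14, 3.14].

### API

Orientations are given as a rotation vector (axis times angle).
In Python, from plant import bot gives the robot as it stands. Calls block until the motion is done:
- bot.move_to(position, orientation): joint-space move of the TCP to a pose.
- bot.movel(position, frame=None, velocity=0.15, f_stop=None): straight line of the TCP; frame=None keeps the orientation; velocity is the mean speed in m/s. With f_stop (N) it stops when the force on the tool has changed by that much, and returns True; else False.
- bot.move_joints(angles): joint-space move.
- bot.grip(opening, effort=None): opening from 0.0 (shut) to 1.0 (fully open); effort is the grip in N (None keeps the last); returns when the fingers have stopped.
- bot.dwell(seconds).
- bot.ik(position, orientation): joint angles nearest the present ones, or None.
- bot.observe(): the state.
- bot.get_image(name): name is "scene" or "top" or "wrist"; returns a dict with "frame" (384x512x3 uint8, red, green, blue), "camera_matrix" (3x3 intrinsics, pixels), "k1" (the pictures are not rectified: a ray, as slopes to the right and down, at radius r is drawn at 1 + k1 r^2 times it, then the intrinsics apply), "R" (3x3) and "t" (3): a world point X has camera coordinates R X + t; the wrist camera has in their place "T_tool_cam" (4x4, takes a point from camera to tool coordinates, whose origin is the TCP and whose axes are the flange's). Camera axes: x right, y down, z forward; pixel columns grow to the right and rows downward; lengths in m; the calibration is good to about 2 mm. A picture is of the moment at which its call begins: read the wrist's pose just before it. There is no depth.
A pose or a line that the arm cannot do raises bot.Unreachable and nothing moves.
- bot.sign_off(): hands the job in; it is judged then, once.
Trained networks look in a picture, given as the dict that the camera call returned (one of the last four; its "shot" number tells which), for a name from the list of things; names that differ only in an ending like _2 or _b are one class to them, and where a whole thing is asked for, a point or a joint stands for the part that bears it (a point fixed in the world has none). Each returns a list of dicts, best first, with "confidence" (0 to 1); they miss things now and then, are a little off and sometimes report something else, mostly with a low value. They report only what shows in the picture. A call takes as long as a camera call.
- bot.look_for(label, picture): "box" ([left, top, right, bottom] in pixels, round what is visible of it).
- bot.outline_of(label, picture): "mask" (384x512 bool, what is visible of it) and "box" ([left, top, right, bottom] in pixels, round what is visible of it).
- bot.place_of(label, picture): "location" ([row, column] in pixels: a listed point, or the origin of a listed thing).
The state is a dict: "t": time; "qpos": joint angles; "qd": joint speeds; "effort": joint torques, N m; "tool_pos": TCP position; "tool_rot": TCP orientation; "force": force on the tool from outside, world axes, zero at the start; "torque": the same for the moment, N m; "grip_width": opening from 0.0 (shut) to 1.0 (fully open); "grasp_force": force on a finger pad.
Only numpy, scipy, OpenCV 4.12 (cv2) and the standard library are available. Lean on these libraries where they do the work, as an engineer would, in place of code of your own. Each camera call takes 0.05 s, during which the arm holds its last target. There are 200 camera calls.

## Working session

There is one attempt and no reset: what is moved stays moved. The work goes in short steps, each a Python script; the robot and the scene stay as the last script left them, time stands still between calls to the robot, and variables do not carry over. Pictures are saved under pics/ and viewed, at most 12 in all, crops included, and the job is handed in when it is done.

```bash
mkdir -p pics; ls; cat > h.py <<'E'
import numpy as np, cv2
from plant import bot
from scipy.spatial.transform import Rotation as Ro
def save(p,n): cv2.imwrite('pics/'+n+'.png',p['frame'][:,:,::-1])
def cam(p,tool=None):
    if 'R' in p: return np.array(p['R']),np.array(p['t'])
    T=np.array(p['T_tool_cam']); pos,rv=tool
    W=np.eye(4);W[:3,:3]=Ro.from_rotvec(rv).as_matrix();W[:3,3]=pos
    M=np.linalg.inv(W@T); return M[:3,:3],M[:3,3]
def ray(p,rc,tool=None):
    R,t=cam(p,tool);K=np.array(p['camera_matrix']);k=p['k1']
    d=np.array([(rc[1]-K[0,2])/K[0,0],(rc[0]-K[1,2])/K[1,1]]);u=d.copy()
    for _ in range(20): u=d/(1+k*(u@u))
    return -R.T@t, R.T@np.array([u[0],u[1],1.])
def atz(p,rc,z,tool=None):
    o,d=ray(p,rc,tool); return o+d*(z-o[2])/d[2]
def tri(rays):
    A=0;b=0
    for o,d in rays:
        d=d/np.linalg.norm(d);P=np.eye(3)-np.outer(d,d);A=A+P;b=b+P@o
    return np.linalg.solve(A,b)
def proj(p,X,tool=None):
    R,t=cam(p,tool);c=R@np.array(X)+t;u=c[:2]/c[2];u=u*(1+p['k1']*(u@u));K=np.array(p['camera_matrix'])
    return np.array([u[1]*K[1,1]+K[1,2],u[0]*K[0,0]+K[0,2]])
def down(yaw): # tool z down, tool y along world dir yaw
    y=np.array([np.cos(yaw),np.sin(yaw),0]);z=np.array([0,0,-1.]);x=np.cross(y,z)
    return Ro.from_matrix(np.c_[x,y,z]).as_rotvec()
E
python3 - <<'E'
from h import *
np.set_printoptions(precision=4,suppress=True)
P={n:bot.get_image(n) for n in('scene','top')}
for n,p in P.items(): save(p,n+'0'); print(n,-p['R'].T@p['t'],p['k1'],p['camera_matrix'][0])
for l in 'stylus stand alarm mute_top cage gate_hinge gate_edge bolt_knob bolt_nose keeper_lip jar tin carton scoop weight samplebox'.split():
    rs=[]
    for n,p in P.items():
        r=bot.place_of(l,p)
        if r: print(l,n,np.array(r[0]['location']),round(r[0]['confidence'],2)); rs.append(ray(p,r[0]['location']))
    if len(rs)==2:print('   ',tri(rs))
o=bot.observe();print(o['t'],o['tool_pos'],o['tool_rot'],o['grip_width'])
E
```

```text
pics
scene [1.2117 0.1078 1.0865] -0.11369278782252126 [383.6782   0.     257.0007]
top [0.4105 0.012  1.029 ] -0.057373630520959826 [362.5258   0.     259.4205]
stylus scene [189.9 195.5] 0.55
stylus top [244.5 148.2] 0.67
    [0.5735 0.0504 0.3355]
stand top [243.4 149.3] 0.72
alarm scene [165.2 158.5] 0.62
alarm top [237.5 378.8] 0.93
    [ 0.4619 -0.3302  0.0155]
mute_top top [151.5 344.3] 0.34
cage scene [259.  214.9] 0.83
cage top [134.  286.3] 0.94
    [ 0.7688 -0.0703  0.0037]
gate_hinge scene [198.1 271.1] 0.63
gate_hinge top [107.  270.7] 0.67
    [0.7199 0.0331 0.3125]
gate_edge scene [201.4 182.8] 0.88
gate_edge top [156.1 332.2] 0.88
    [ 0.6626 -0.1769  0.1374]
bolt_knob scene [186.3 195.4] 0.58
bolt_knob top [149.8 316.5] 0.58
    [ 0.6561 -0.1276  0.2172]
bolt_nose scene [195.8 171.2] 0.73
bolt_nose top [153.8 232.4] 0.64
    [ 0.6849 -0.0479  0.2837]
keeper_lip scene [193.9 174. ] 0.66
keeper_lip top [151.4 339.8] 0.77
    [ 0.6646 -0.1924  0.1753]
jar scene [235.5 375.1] 0.81
jar top [186.5 119.1] 0.88
    [0.6128 0.4163 0.0061]
tin scene [202.1 125.4] 0.66
tin top [187.8 402.3] 0.57
    [ 0.6085 -0.4157 -0.0171]
carton scene [165.  258.9] 0.9
carton top [263.1 259.5] 0.96
    [0.3939 0.01   0.0033]
scoop scene [154.1 222.5] 0.7
scoop top [269.  308.9] 0.83
    [ 0.3771 -0.1247  0.0167]
weight scene [178.1 301. ] 0.43
weight top [248.5 209.5] 0.5
    [0.4339 0.1555 0.0118]
samplebox scene [247.5 226.2] 0.68
samplebox top [107. 271.] 0.73
    [ 0.7913 -0.0219  0.15  ]
1.7 [0.2401 0.5225 0.4047] [0.6714 3.069  0.0001] 1.003456391453411
```

View pics/top0.png

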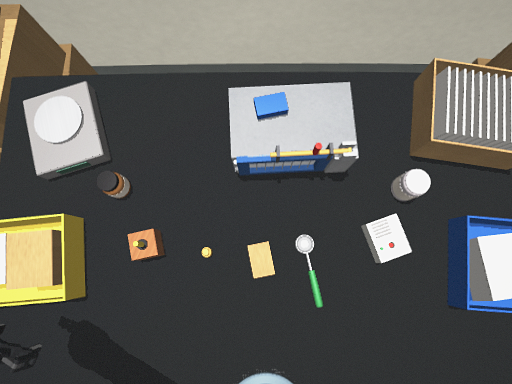

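View pics/scene0.png

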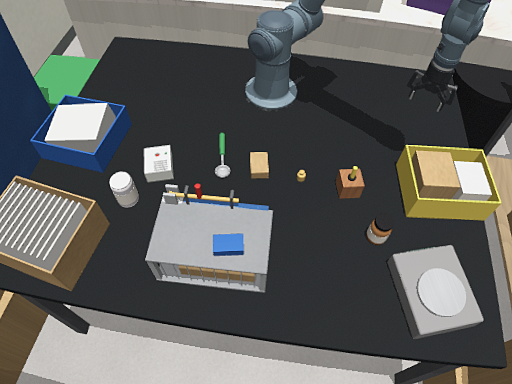

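The top view shows the stand at about (244,145) with the yellow handle leaning to (243,137). The mute button is at (245,391) and the knob at (149,317). The front of the cage faces the robot. The scene view agrees with this. Next I'll take wrist views above the stand.

```bash
python3 - <<'E'
from h import *
np.set_printoptions(precision=4,suppress=True)
p=bot.get_image('top')
for l,z in(('stylus',.01),('stand',0),('alarm',0)): 
    r=bot.place_of(l,p); 
    if r: print(l,atz(p,r[0]['location'],z),r[0]['confidence'])
f=p['frame'].astype(int); 
red=(f[:,:,0]>150)&(f[:,:,1]<70)&(f[:,:,2]<70)
yel=(f[:,:,0]>150)&(f[:,:,1]>130)&(f[:,:,2]<90)
red[:220]=0;red[:,:360]=0;red[:,430:]=0
yel[:225]=0;yel[265:]=0;yel[:,:115]=0;yel[:,170:]=0
for m,z in((red,.044),(yel,.115)):
    rc=np.argwhere(m); print(len(rc),rc.mean(0) if len(rc) else 0, atz(p,rc.mean(0),z) if len(rc) else 0)
s=atz(p,(244,146),.0)
w=bot.get_image('wrist');print(np.array(w['T_tool_cam']),w['camera_matrix'][0])
for yaw in np.arange(-3,3.2,.4):
    q=bot.ik([.44,.31,.40],down(yaw)); q2=bot.ik([.44,-.33,.30],down(yaw)); print(round(yaw,2),q,q2)
E
```

```text
stylus [0.4406 0.3299 0.01  ] 0.69
stand [0.4502 0.3249 0.    ] 0.63
0 0 0
8 [244.    143.875] [0.4435 0.3026 0.115 ]
[[-0.0003 -0.9658 -0.2593  0.0655]
 [ 1.      0.0002 -0.0017 -0.    ]
 [ 0.0017 -0.2593  0.9658  0.0303]
 [ 0.      0.      0.      1.    ]] [327.6779   0.     255.6954]
-3.0 [ 0.4959  0.3032 -0.0371  1.2305  0.     -1.2165] [-0.7588  0.3796 -0.193   0.9981  0.     -2.4712]
-2.6 [ 0.4959  0.3032 -0.0371  1.2305  0.     -1.6165] [-0.7588  0.3796 -0.193   0.9981  0.     -2.8712]
-2.2 [ 0.4959  0.3032 -0.0371  1.2305 -0.     -2.0165] [-0.7588  0.3796 -0.193   0.9981 -0.      3.0119]
-1.8 [ 0.4959  0.3032 -0.0371  1.2305  0.     -2.4165] [-0.7588  0.3796 -0.193   0.9981  0.      2.6119]
-1.4 [ 0.4959  0.3032 -0.0371  1.2305  0.     -2.8165] [-0.7588  0.3796 -0.193   0.9981  0.      2.2119]
-1.0 [ 0.4959  0.3032 -0.0371  1.2305 -0.      3.0667] [-0.7588  0.3796 -0.193   0.9981  0.      1.8119]
-0.6 [ 0.4959  0.3032 -0.0371  1.2305  0.      2.6667] [-0.7588  0.3796 -0.193   0.9981  0.      1.4119]
-0.2 [ 0.4959  0.3032 -0.0371  1.2305  0.      2.2667] [-0.7588  0.3796 -0.19
[... 159 characters left out ...]
1  1.2305  0.      1.4667] [-0.7588  0.3796 -0.193   0.9981  0.      0.2119]
1.0 [ 0.4959  0.3032 -0.0371  1.2305 -0.      1.0667] [-0.7588  0.3796 -0.193   0.9981  0.     -0.1881]
1.4 [ 0.4959  0.3032 -0.0371  1.2305  0.      0.6667] [-0.7588  0.3796 -0.193   0.9981  0.     -0.5881]
1.8 [ 0.4959  0.3032 -0.0371  1.2305  0.      0.2667] [-0.7588  0.3796 -0.193   0.9981 -0.     -0.9881]
2.2 [ 0.4959  0.3032 -0.0371  1.2305  0.     -0.1333] [-0.7588  0.3796 -0.193   0.9981 -0.     -1.3881]
2.6 [ 0.4959  0.3032 -0.0371  1.2305  0.     -0.5333] [-0.7588  0.3796 -0.193   0.9981 -0.     -1.7881]
3.0 [ 0.4959  0.3032 -0.0371  1.2305  0.     -0.9333] [-0.7588  0.3796 -0.193   0.9981  0.     -2.1881]
```

```bash
cat >> h.py <<'E'
def shot():
    o=bot.observe();p=bot.get_image('wrist');return p,(o['tool_pos'],o['tool_rot'])
def look(ls,p,tool=None):
    out={}
    for l in ls:
        r=bot.place_of(l,p)
        if r: out[l]=(np.array(r[0]['location']),r[0]['confidence'])
    return out
E
python3 - <<'E'
from h import *
np.set_printoptions(precision=4,suppress=True)
R=[]
for i,xy in enumerate([(.445,.318),(.40,.318)]):
    bot.move_to([*xy,.40],down(.6))
    p,t=shot(); save(p,'w%d'%i); R.append((p,t))
    for l,(rc,c) in look(['stylus','stand'],p).items(): print(l,rc,c,atz(p,rc,.01 if l=='stylus' else 0,t))
    m=bot.outline_of('stylus',p)
    if m: 
        rc=np.argwhere(m[0]['mask']);print(m[0]['box'],rc.mean(0))
print(bot.observe()['t'])
np.save('w01.npy',R,allow_pickle=True) if 0 else None
import pickle;pickle.dump(R,open('w01.pkl','wb'))
a=np.hstack([cv2.imread('pics/w0.png'),cv2.imread('pics/w1.png')]);cv2.imwrite('pics/w01.png',cv2.resize(a,(800,300)))
E
```

```text
stylus [162.  259.8] 0.79 [0.4458 0.3238 0.01  ]
stand [158.7 257.8] 0.98 [0.4429 0.3243 0.    ]
[244.8, 161.6, 274.3, 200.1] [178.1897 258.7588]
stylus [185.3 293.4] 0.63 [0.4464 0.3231 0.01  ]
stand [180.5 290.3] 0.68 [0.4424 0.3243 0.    ]
[285.4, 186.5, 313.8, 226.1] [206.1969 300.4555]
3.7667
```

View pics/w01.png

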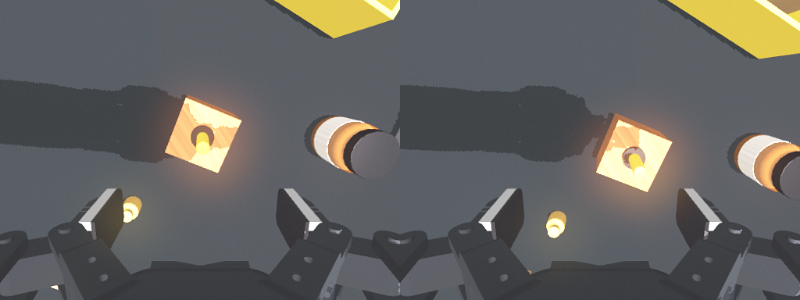

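```bash
python3 - <<'E'
from h import *
import pickle
from scipy.optimize import least_squares
np.set_printoptions(precision=4,suppress=True)
R=pickle.load(open('w01.pkl','rb'))
B=[[244.8,161.6,274.3,200.1],[285.4,186.5,313.8,226.1]]
a=np.linspace(0,6.283,40)
pts=np.array([[r*np.cos(x),r*np.sin(x),z] for r,z in((.014,.07),(.014,.075),(.007,.075),(.007,.125)) for x in a])
def box(p,t,v):
    X=pts.copy();X[:,:2]+=v[:2]+np.outer(X[:,2]-.07,v[2:4]);q=np.array([proj(p,x,t) for x in X])
    return [q[:,1].min(),q[:,0].min(),q[:,1].max(),q[:,0].max()]
for n in (2,4):
    f=lambda v:np.concatenate([np.array(box(p,t,np.r_[v,0,0]))-b for (p,t),b in zip(R,B)])
    s=least_squares(f,[.444,.324]+[0]*(n-2));print(s.x,s.fun)
# stand top centre by outline hull, collar darkness
for p,t in R:
    print([proj(p,np.r_[s.x[:2],z],t) for z in(.07,.125)])
    c=proj(p,np.r_[s.x[:2],.09],t).astype(int); 
    cv2.imwrite('pics/c%d.png'%p['shot'],cv2.resize(p['frame'][c[0]-40:c[0]+40,c[1]-50:c[1]+50,::-1],None,fx=4,fy=4,interpolation=0))
import glob
cv2.imwrite('pics/cc.png',np.hstack([cv2.imread(f) for f in sorted(glob.glob('pics/c[0-9]*.png'))]))
E
```

```text
[0.4455 0.3216] [-1.1271 -1.6865 -0.1799 -1.8254 -1.4043  0.4559  2.2927  3.1717]
[ 0.4466  0.3215 -0.0812 -0.0309] [-0.674  -1.0168  0.4219 -2.4438 -0.5466  1.098   0.8001  2.5814]
[array([175.3763, 259.745 ]), array([190.3434, 260.4708])]
[array([201.7541, 299.4796]), array([221.7548, 308.2789])]
```

View pics/cc.png

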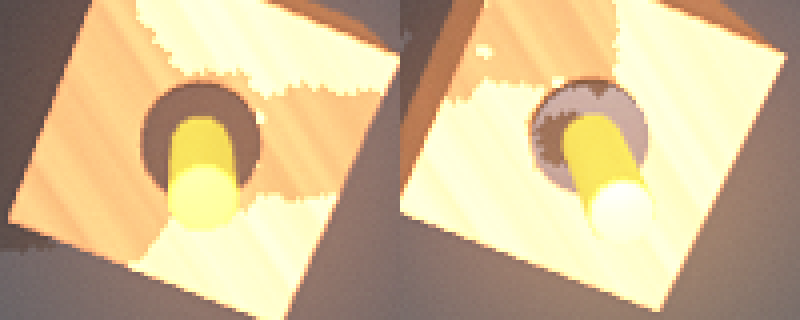

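The stylus stands upright in both crops, and the collar and handle-top centres match the fit within 1 px. I'll grasp it, lift, and look at the alarm.

```bash
python3 - <<'E'
from h import *
import pickle
np.set_printoptions(precision=4,suppress=True)
R=pickle.load(open('w01.pkl','rb'))
m=[atz(R[0][0],(174.5,259.2),.075,R[0][1]),atz(R[1][0],(201.2,299.4),.075,R[1][1]),
atz(R[0][0],(189.3,259.8),.125,R[0][1]),atz(R[1][0],(220.5,307.5),.125,R[1][1])]
print(np.array(m)); s=np.mean(m,0)[:2]; print(s); np.save('stylus.npy',s)
bot.move_to([*s,.36],down(.6)); bot.grip(.6)
print(bot.movel([*s,.256],velocity=.12,f_stop=8))
bot.grip(0,30); o=bot.observe();print(o['tool_pos'],o['grip_width'],o['grasp_force'],o['force'])
bot.movel([*s,.36],velocity=.15)
o=bot.observe();print(o['t'],o['grip_width'],o['grasp_force'],o['force'])
bot.move_to([.44,.0,.40],down(.1))
bot.move_to([.44,-.30,.36],down(-.6))
p,t=shot();save(p,'a0');pickle.dump((p,t),open('a0.pkl','wb'))
for l,(rc,c) in look(['alarm','mute_top','stylus'],p).items():print(l,rc,c,atz(p,rc,.044 if l[0]=='m' else 0,t))
print(bot.observe()['t'],[round(x,2) for x in bot.observe()['qpos']])
E
```

```text
[[0.4451 0.3228 0.075 ]
 [0.4448 0.3228 0.075 ]
 [0.4457 0.3219 0.125 ]
 [0.4454 0.322  0.125 ]]
[0.4452 0.3224]
False
[0.4455 0.3225 0.2567] 0.15085535067575437 29.302990436553955 [0.1821 0.1741 4.3444]
6.8333 0.15149702082500788 29.193461537361145 [-0.1749  0.0076  0.6067]
alarm [187.9 289.4] 0.69 [ 0.4586 -0.3341  0.    ]
mute_top [219.9 281.8] 0.43 [ 0.4388 -0.3439  0.044 ]
stylus [206.1 258. ] 0.96 [ 0.4205 -0.3321  0.    ]
9.425 [np.float64(-0.72), np.float64(0.31), np.float64(-0.14), np.float64(1.13), np.float64(0.0), np.float64(1.45)]
```

View pics/a0.png

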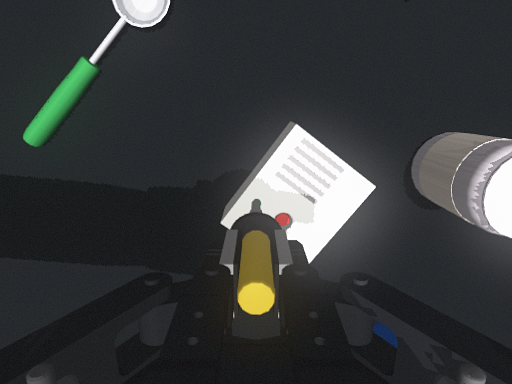

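The picture shows the tip at about (204,257), in line with the tool. The red button is at about (220,284) on the white box and the stylus does not hide it. I'll measure both more precisely.

```bash
python3 - <<'E'
from h import *
import pickle
np.set_printoptions(precision=4,suppress=True)
def red(p,c,n=25):
    f=p['frame'].astype(int);m=(f[:,:,0]>90)&(f[:,:,0]>2*f[:,:,1])&(f[:,:,0]>2*f[:,:,2])
    k=np.zeros_like(m);k[int(c[0])-n:int(c[0])+n,int(c[1])-n:int(c[1])+n]=1;rc=np.argwhere(m&k)
    return rc.mean(0),len(rc),rc.min(0),rc.max(0)
p,t=pickle.load(open('a0.pkl','rb'))
r=red(p,(220,284));print(r);b=atz(p,r[0],.044,t);print(b)
print('tip pred',proj(p,np.array(t[0])-[0,0,.2467],t),'col',proj(p,np.array(t[0])-[0,0,.2467-.0625],t))
bot.move_to([.405,-.325,.36],down(-.6))
p,t=shot();save(p,'a1');r=red(p,proj(p,b,t),30);print(r,atz(p,r[0],.044,t));l=look(['alarm','mute_top'],p)
for k,(rc,c) in l.items():print(k,rc,c,atz(p,rc,.044 if k[0]=='m' else 0,t))
m=bot.outline_of('alarm',p)
pickle.dump((p,t),open('a1.pkl','wb'))
T=bot.get_image('top');f=T['frame'].astype(int);c=proj(T,b);r=red(T,c,12);print(c,r,atz(T,r[0],.044))
E
```

```text
(array([218.975 , 282.3417]), 120, array([214, 276]), array([225, 288]))
[ 0.4397 -0.3434  0.044 ]
tip pred [202.2021 255.7924] col [238.1153 255.7108]
(array([174.375 , 299.7039]), 152, array([168, 293]), array([181, 306])) [ 0.4395 -0.3434  0.044 ]
alarm [148.9 307.1] 0.8 [ 0.4594 -0.3366  0.    ]
mute_top [173.7 299.8] 0.47 [ 0.4399 -0.3429  0.044 ]
[244.7009 390.6155] (array([244.375, 390.75 ]), 16, array([243, 389]), array([246, 393])) [ 0.4406 -0.3439  0.044 ]
```

View pics/a1.png

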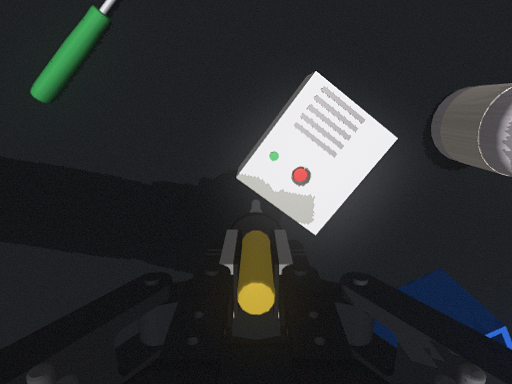

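The button shows clearly at (175,301), and all three cameras agree on (0.4396, -0.3434). I'll press it now.

```bash
python3 - <<'E'
from h import *
import pickle
np.set_printoptions(precision=4,suppress=True)
b=[.4396,-.3434]
bot.grip(0,60)
bot.move_to([*b,.33],down(-.6)); bot.movel([*b,.300],velocity=.05)
o0=bot.observe();print(o0['t'],o0['tool_pos'],o0['force'])
print(bot.movel([*b,.281],velocity=.015,f_stop=9)); 
for _ in range(3):
    bot.dwell(.15);o=bot.observe();print(o['t'],o['tool_pos'],o['force']-o0['force'],o['grip_width'])
p,t=shot();save(p,'a2')
E
```

```text
11.25 [ 0.4396 -0.3434  0.3001] [ 0.6285  1.1381 -0.1237]
True
12.3 [ 0.4396 -0.3434  0.2866] [-0.4048 -0.547   6.5442] 0.14913882813542848
12.45 [ 0.4396 -0.3434  0.2866] [-1.0279 -0.9443  6.3966] 0.14996419650666015
12.6 [ 0.4396 -0.3434  0.2866] [-0.4835 -0.0087  6.0732] 0.14033233713978124
```

```bash
python3 - <<'E'
from h import *
np.set_printoptions(precision=4,suppress=True)
b=[.4396,-.3434]; s=np.load('stylus.npy')
print(bot.movel([*b,.2855],velocity=.01,f_stop=7)); bot.dwell(.2); o=bot.observe();print(o['tool_pos'],o['force'])
bot.movel([*b,.33],velocity=.08); bot.movel([*b,.38],velocity=.2)
o=bot.observe();print(o['force'])
bot.move_to([.44,.0,.40],down(.1))
bot.move_to([*s,.365],down(.6)); bot.dwell(.1)
p,t=shot();save(p,'s0')
o=bot.observe();print(o['t'],o['tool_pos'],proj(p,np.array(t[0])-[0,0,.2467],t),proj(p,[*s,.07],t))
for l in ('stylus',):
    r=bot.outline_of(l,p);print(r[0]['box'],r[0]['confidence'])
    f=r[0]['mask'];
    for row in range(190,225,4): c=np.argwhere(f[row]); print(row,c.min() if len(c) else 0,c.max() if len(c) else 0)
E
```

```text
False
[ 0.4398 -0.3436  0.2866] [-1.5354  1.3085  6.3651]
[ 0.2259  0.4314 -1.3568]
16.8917 [0.4459 0.3212 0.3653] [202.1367 256.1072] [183.5121 256.3563]
[231.9, 202.0, 280.1, 313.4] 0.93
190 0 0
194 0 0
198 0 0
202 252 258
206 251 258
210 251 259
214 246 263
218 239 271
222 235 275
```

View pics/s0.png

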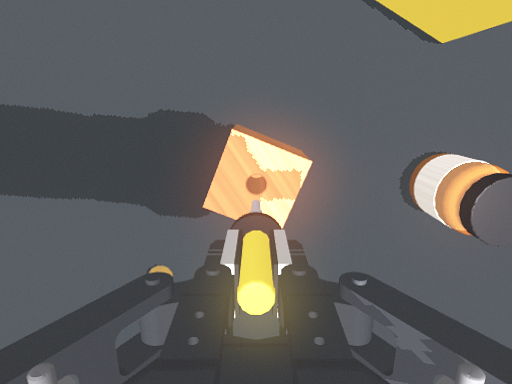

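The hole is at (184,257), where I predicted it, and the tip is straight at about (203,255). I'll insert the stylus and then look at the cage.

```bash
python3 - <<'E'
from h import *
import pickle
np.set_printoptions(precision=4,suppress=True)
s=np.load('stylus.npy')
print(bot.movel([*s,.31],velocity=.1,f_stop=6),bot.movel([*s,.257],velocity=.06,f_stop=6));o=bot.observe();print(o['t'],o['tool_pos'],o['force'])
if o['tool_pos'][2]<.262:
    bot.grip(.6); bot.movel([*s,.38],velocity=.15)
    p,t=shot();save(p,'s1')
    r=bot.outline_of('stylus',p);print(r[0]['box'],r[0]['confidence'],[proj(p,[*s,z],t) for z in(.07,.125)])
    bot.move_to([.44,.1,.42],down(.3)); bot.grip(1)
    R=[]
    for i,(xy) in enumerate([(.47,-.10),(.52,-.17)]):
        bot.move_to([*xy,.42],down(0.3 if i==0 else 0.)) if 0 else bot.move_to([*xy,.42],down(np.pi/2))
        p,t=shot();save(p,'k%d'%i);R.append((p,t))
        for l,(rc,c) in look(['cage','gate_hinge','gate_edge','bolt_knob','bolt_nose','keeper_lip'],p).items():
            z=dict(cage=0,gate_hinge=.21,gate_edge=.15,bolt_knob=.214,bolt_nose=.158,keeper_lip=.168)[l];print(l,rc,round(c,2),atz(p,rc,z,t))
    pickle.dump(R,open('k.pkl','wb'))
    a=np.hstack([cv2.imread('pics/k0.png'),cv2.imread('pics/k1.png')]);cv2.imwrite('pics/k01.png',cv2.resize(a,(800,300),interpolation=3))
o=bot.observe();print(o['t'],np.array(o['qpos']))
E
```

```text
False True
18.5 [0.4447 0.3221 0.2568] [-0.8381 -0.55    4.06  ]
[242.1, 163.5, 273.1, 208.7] 0.61 [array([181.7743, 258.8084]), array([199.4883, 258.8941])]
gate_hinge [148.6  59.3] 0.57 [ 0.4276 -0.2084  0.21  ]
keeper_lip [124.6 474.8] 0.35 [0.417  0.0465 0.168 ]
cage [328.5 329.2] 0.57 [ 0.7549 -0.0694  0.    ]
24.0083 [-0.431   0.315   0.0316  1.2873  0.0001 -0.4319]
```

View pics/k01.png

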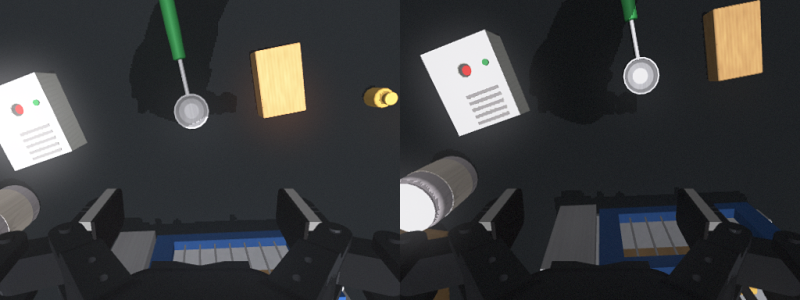

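In both views the gripper hides the gate at the bottom of the frame, so this yaw is wrong. The alarm, scoop and carton are undisturbed. I'll look with fingers across the gate, and take the cage yaw from the roof edges in the top picture.

```bash
python3 - <<'E'
from h import *
import pickle
np.set_printoptions(precision=4,suppress=True)
bot.move_to([.55,-.19,.45],down(0)); R=[]
for i,xy in enumerate([(.62,-.20),(.645,-.17)]):
    bot.move_to([*xy,.45],down(0)); p,t=shot();save(p,'g%d'%i);R.append((p,t))
    for l,(rc,c) in look(['gate_edge','bolt_knob','bolt_nose','keeper_lip'],p).items():
        z=dict(gate_edge=.15,bolt_knob=.214,bolt_nose=.158,keeper_lip=.168)[l];print(l,rc,round(c,2),atz(p,rc,z,t))
    r=bot.outline_of('bolt_knob',p); print(r and (r[0]['box'],r[0]['confidence']))
T=bot.get_image('top');S=bot.get_image('scene');save(T,'top1');pickle.dump((R,T,S),open('g.pkl','wb'))
T0=cv2.imread('pics/top0.png')
a=np.hstack([cv2.resize(cv2.imread('pics/g%d.png'%i),(400,300),interpolation=3) for i in(0,1)])
b=cv2.resize(T0[75:185,220:367],(400,300));c=cv2.resize(cv2.imread('pics/scene0.png')[170:300,140:280],(400,300))
cv2.imwrite('pics/g.png',np.vstack([a,np.hstack([b,c])]))
o=bot.observe();print(o['t'],np.array(o['qpos']))
E
```

```text
gate_edge [153.5 306.5] 0.72 [ 0.6618 -0.1739  0.15  ]
bolt_knob [ 88.8 323.2] 0.74 [ 0.6605 -0.1257  0.214 ]
bolt_nose [199.  309.9] 0.71 [ 0.665  -0.2106  0.158 ]
keeper_lip [189.1 315. ] 0.57 [ 0.6669 -0.1995  0.168 ]
([303.5, 0.7, 345.4, 213.7], 0.9)
gate_edge [233.1 277.6] 0.72 [ 0.6645 -0.2136  0.15  ]
bolt_knob [139.2 280.2] 0.72 [ 0.6604 -0.1247  0.214 ]
bolt_nose [233.6 277.1] 0.65 [ 0.6635 -0.2108  0.158 ]
keeper_lip [225.4 281. ] 0.73 [ 0.6659 -0.1995  0.168 ]
([265.5, 1.0, 298.1, 250.5], 0.68)
26.7667 [-0.3536  0.59    0.5366  1.5173 -0.0001  1.218 ]
```

View pics/g.png

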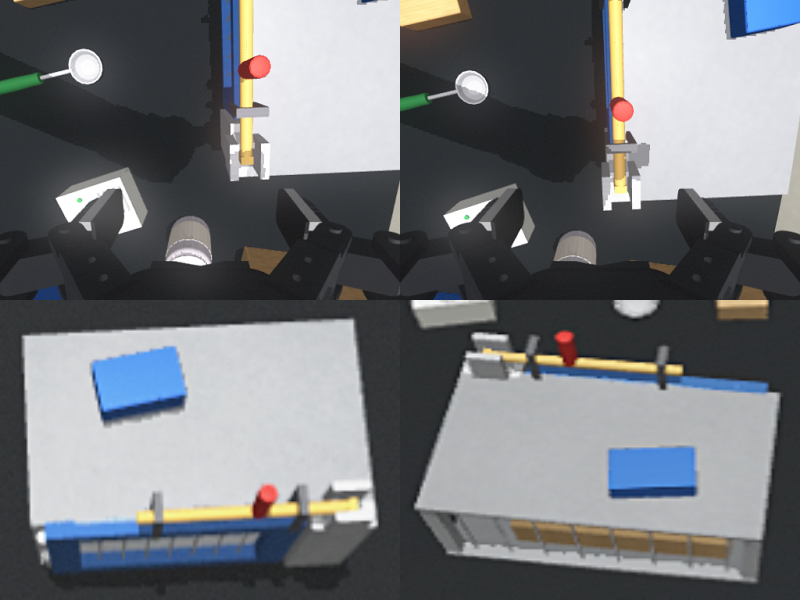

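The wrist views show the knob top at about (69,332) in g0 and (140,285) in g1. The brass rod runs straight up the image, and the keeper bracket sits below the knob. Next I'll get the cage yaw from the roof edge and the rod.

```bash
python3 - <<'E'
from h import *
import pickle
np.set_printoptions(precision=4,suppress=True)
R,T,S=pickle.load(open('g.pkl','rb'))
a=atz(T,(88.6,228.1),.15);b=atz(T,(82.3,349.7),.15);d=a-b;print('roof',a,b,np.arctan2(-d[0],d[1]))
for i,(p,t) in enumerate(R):
    f=p['frame'];hsv=cv2.cvtColor(f,cv2.COLOR_RGB2HSV).astype(int)
    red=((hsv[...,0]<6)|(hsv[...,0]>174))&(hsv[...,1]>150)&(hsv[...,2]>80)
    rc=np.argwhere(red&(np.arange(512)[None]>250)&(np.arange(512)[None]<370)&(np.arange(384)[:,None]<220));print('red',len(rc),rc.min(0),rc.max(0))
    k=np.array([.6604,-.1252]);print('knob top pred',proj(p,[*k,.232],t),'base',proj(p,[*k,.182],t))
    yel=(hsv[...,0]>14)&(hsv[...,0]<32)&(hsv[...,1]>120)&(hsv[...,2]>100)
    pts=[]
    for row in range(3,[130,190][i],4):
        c=np.argwhere(yel[row,250:380])[:,0]+250
        if len(c)>5: 
            # rod is broad (12mm): use centre
            pts.append((row,c.min(),c.max()))
    pts=np.array(pts);w=pts[:,2]-pts[:,1];ok=abs(w-np.median(w))<3;print(ok.sum(),np.median(w))
    X=np.array([atz(p,(r,(u+v)/2),.176,t) for r,u,v in pts[ok]]);c=np.polyfit(X[:,1],X[:,0],1);print('rod yaw',-np.arctan(c[0]),'x at knob',np.polyval(c,-.1252),X[:,1].min(),X[:,1].max())
o=bot.observe()
for yaw,pos in((.04,(.66,-.125,.385)),(-.38,(.58,-.07,.385))):
    print(bot.ik(pos,down(yaw)))
E
```

```text
roof [0.8433 0.0915 0.15  ] [ 0.8601 -0.2282  0.15  ] 0.05251349338761791
red 542 [ 71 305] [100 345]
knob top pred [ 86.4668 329.6352] base [ 90.1383 314.0699]
25 16.0
rod yaw 0.047424294056189996 x at knob 0.6618367362907874 -0.1506835897666313 -0.06918925362377601
red 305 [124 269] [155 298]
knob top pred [143.4743 282.4909] base [135.2775 277.0852]
37 15.0
rod yaw 0.04734923838847214 x at knob 0.661807823389086 -0.15875579048485816 -0.037875258774622445
[-0.2816  0.5938  0.3758  1.3528  0.      1.2492]
[-0.2287  0.4017  0.0663  1.2354 -0.      1.7221]
```

```bash
python3 - <<'E'
from h import *
np.set_printoptions(precision=4,suppress=True)
k=np.array([.661,-.1252]);y=.05;Y=np.array([-np.sin(y),np.cos(y)])
bot.grip(.6)
bot.move_to([*k,.44],down(y)); print(bot.movel([*k,.369],velocity=.1,f_stop=8))
p,t=shot();save(p,'n0')
o0=bot.observe();print(o0['t'],o0['tool_pos'],o0['force'])
bot.grip(0,40);o=bot.observe();print(o['grip_width'],o['grasp_force'],o['force']-o0['force'],o['torque']-o0['torque'])
print(bot.movel([*k,.3825],velocity=.03,f_stop=9));o=bot.observe();print(o['t'],o['tool_pos'],o['force']-o0['force'])
p,t=shot();save(p,'n1')
cv2.imwrite('pics/n.png',cv2.resize(np.hstack([cv2.imread('pics/n0.png'),cv2.imread('pics/n1.png')]),(800,300),interpolation=3))
E
```

```text
False
28.4167 [ 0.6613 -0.1255  0.3702] [ 0.0904 -0.0131 -0.3156]
0.17667517798013427 39.083815813064575 [0.5036 0.4517 2.7777] [-0.0383 -0.1004  0.0027]
False
29.425 [ 0.6611 -0.1252  0.3825] [ 1.3343 -0.3995 -1.7449]
```

View pics/n.png

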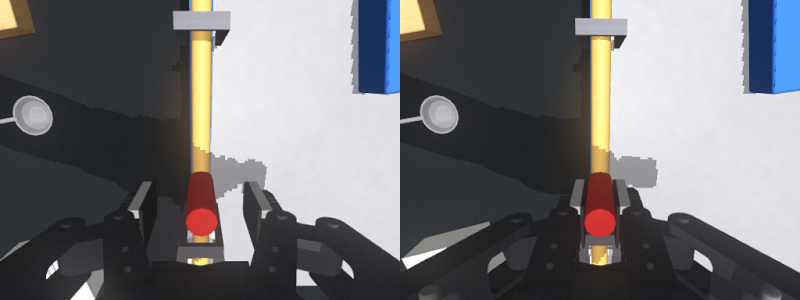

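The pads hold the knob centred and the force shows the bolt's weight is carried. I'll lift slightly more, then draw the bolt with a force guard.

```bash
python3 - <<'E'
from h import *
np.set_printoptions(precision=4,suppress=True)
k=np.array([.661,-.1252]);y=.05;Y=np.array([-np.sin(y),np.cos(y)])
print(bot.movel([*k,.384],velocity=.02,f_stop=5));bot.dwell(.1);o=bot.observe();print(o['t'],o['tool_pos'],o['force'])
for s in(.012,.024,.038):
    st=bot.movel([*(k+s*Y),.384],velocity=.03,f_stop=5);o=bot.observe();print(s,st,o['t'],o['tool_pos'],o['force'],o['grip_width'])
    if st:break
E
```

```text
False
29.825 [ 0.661  -0.1252  0.3839] [ 1.1287 -0.4605 -1.607 ]
0.012 False 30.375 [ 0.6604 -0.1126  0.384 ] [ 1.3611  0.7261 -1.8003] 0.1762102113893153
0.024 False 30.925 [ 0.6598 -0.1007  0.384 ] [ 1.4323  0.8292 -1.2457] 0.1775887312775764
0.038 False 31.5417 [ 0.6591 -0.0868  0.384 ] [ 1.8337  0.4786 -2.5969] 0.17170423874644306
```

```bash
python3 - <<'E'
from h import *
np.set_printoptions(precision=4,suppress=True)
k=np.array([.661,-.1252]);y=.05;Y=np.array([-np.sin(y),np.cos(y)]);H=k+.2*Y
for th in np.linspace(0,.44,9)[1:]:
    a=y-th; P=H-.162*np.array([-np.sin(a),np.cos(a)])
    st=bot.movel([*P,.384],down(a),velocity=.05,f_stop=12);o=bot.observe();print(round(th,3),st,round(o['t'],2),o['tool_pos'],o['force'],round(o['grip_width'],3))
    if st:break
p,t=shot();save(p,'e0')
T=bot.get_image('top');S=bot.get_image('scene');save(T,'e1');save(S,'e2')
E1=[]
for n,q,tt in(('w',p,t),('t',T,None),('s',S,None)):
    for l,(rc,c) in look(['gate_edge','bolt_knob'],q).items():print(n,l,rc,round(c,2),atz(q,rc,.15 if l[0]=='g' else .228,tt))
a=cv2.resize(cv2.imread('pics/e1.png')[60:285,110:410],(400,300));b=cv2.resize(cv2.imread('pics/e2.png')[120:300,120:360],(400,300))
cv2.imwrite('pics/e.png',np.hstack([a,b]))
E
```

```text
0.055 False 31.87 [ 0.6502 -0.0874  0.3841] [ 1.1849  1.1116 -2.0814] 0.175
0.11 False 32.19 [ 0.6415 -0.0872  0.3841] [ 1.0457 -0.3145 -1.7124] 0.173
0.165 False 32.52 [ 0.6327 -0.0864  0.3842] [ 1.1413  1.0386 -2.669 ] 0.172
0.22 False 32.84 [ 0.6239 -0.0852  0.3842] [ 2.4753 -0.2157 -2.4232] 0.176
0.275 False 33.17 [ 0.6152 -0.0835  0.3841] [ 2.4589 -0.2637 -1.7076] 0.172
0.33 False 33.49 [ 0.6066 -0.0813  0.3842] [ 2.1218 -0.434  -1.8047] 0.172
0.385 False 33.82 [ 0.5981 -0.0786  0.3841] [ 3.0169  0.2311 -1.7669] 0.173
0.44 False 34.14 [ 0.5897 -0.0755  0.3842] [ 3.1731 -0.2081 -1.3436] 0.174
w gate_edge [321.3 254.5] 0.87 [ 0.5563 -0.1552  0.15  ]
w bolt_knob [263.9 253.6] 0.94 [ 0.5891 -0.0751  0.228 ]
t gate_edge [151.3 234.2] 0.5 [0.6727 0.0742 0.15  ]
s gate_edge [171.5 194.5] 0.98 [ 0.5609 -0.1674  0.15  ]
s bolt_knob [166.1 216. ] 0.51 [ 0.5871 -0.0895  0.228 ]
```

View pics/e.png

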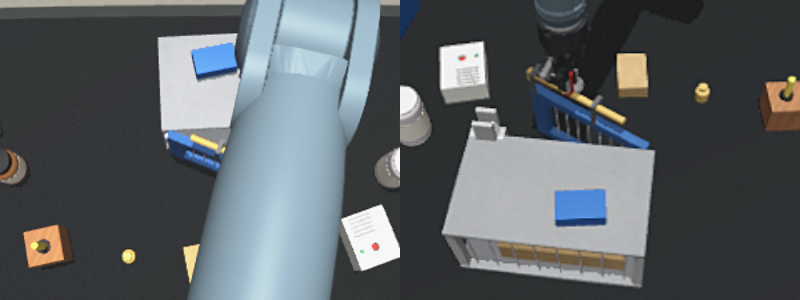

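The gate stands about 10 cm ajar with the knob in the gripper. The stylus is in its stand and the other things are where they were, so I'll hand in.

```bash
python3 -c "
from plant import bot
print(bot.sign_off())"
```

```text
the job is handed in; nothing more can be done
None
```

The job is handed in at about 34 s of the 62 s: the mute button was pressed to its stop, the stylus is back in its stand, the bolt was lifted and drawn without forcing, and the gate is held about 10 cm ajar by the knob.

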